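# Open the deed box: hold the sprung key lock turned

## Robot

A 7-joint arm with a two-finger parallel gripper is mounted at the origin on the work surface. World frame = base frame: x ahead of the robot, y to its left, z up, the work surface at z = 0. Lengths are in m, angles in rad, forces in N, time in s.
With the tool pointing down it reaches from about 0.35 to 0.9 m from the base axis. Payload 8.1 kg.
Tool frame: the origin (TCP) lies on the front face of the gripper's body, between the roots of the fingers; the fingertips stand 66 mm ahead of it and the grasp point (between the pads) lies 47 mm ahead of it; x points along the fingers, y is the direction in which the jaws open and shut, and the axes are right-handed (so a half turn about x gives the same grasp; the last joint's range is limited). The gripper opens to 92 mm and grips with 3 to 60 N. Pads are 19 mm wide; open, the fingers measure 130 mm over their backs; the gripper's body (75 mm by 190 mm) begins 47 mm behind the grasp point.
Start: joints at [-1.255, 0.434, 0.025, 1.573, -0.012, 1.134, -0.075], TCP at [0.254, 0.571, 0.292] pointing down, gripper open.
Joint ranges: [-2.62, 2.62], [-0.44, 2.09], [-1.27, 1.32], [0.08, 2.57], [-1.32, 4.46], [0.12, 2], [-2.74, 2.74]. Speed limits (rad/s): [2.22, 2.22, 3.01, 3.01, 3.14, 3.14, 3.14].

## Interface

Orientations are given as a rotation vector (axis times angle).
In Python, from cell import * gives the robot as it stands.
- The arm moves only by the tool apply_moves, never from a script. Its argument "rows" is a list of rows, each a list of 7 numbers: the finger opening in m, from 0 to 0.0918, then the shift along the tool's x, y, z in m, then the turn, a rotation vector about the tool's x, y, z in degrees. In form: [[claw, x, y, z, ax, ay, az], ...]. A call has 1 to 12 rows; each row shifts and turns the commanded pose from where the row before left it, along the tool's axes as they then stand; what a row does not reach is not made up. A row lasts 1/8 s, in which the tool goes at most 62.5 mm and 10.7 degrees, less where a joint would pass 70% of its speed; a pose out of reach is approached as far as the arm can. A call is refused whole if a number of a shift passes 0.0625 or a number of a turn 10.7, either way. A call with a gripper value outside its range is refused whole. The fingers move at their own pace and stop on an object; "newtons" is the grip in N (left out, the last holds). Time passes only in rows, so rows that do not move let the fingers close. It gives the time, the measured TCP pose, the force and the opening at its end, in the units of the state.
- read_state(): the state, without advancing time (a new reading comes with each control period).
- read_camera(name): name is "scene" or "top" or "wrist"; returns (picture, depth): 384x512x3 uint8, red, green, blue; 384x512 float32, m along the optical axis (not along the pixel's ray), 0 where there is no reading.
- camera_info(name): a dict with "intrinsics" (3x3 intrinsics, pixels), "R" (3x3) and "t" (3): a world point X has camera coordinates R X + t; the wrist camera has in their place "tool_from_camera" (4x4, takes a point from camera to tool coordinates, whose origin is the TCP and whose axes are the tool frame's). Camera axes: x right, y down, z forward; pixel columns grow to the right and rows downward; lengths in m; the calibration is good to about 2 mm. A picture is of the moment at which its call begins: read the wrist's pose just before it. camera_info takes no time and is no camera call.
- sign_off(): hands the job in, once; it reports no verdict.
The state is a dict: "time": time; "q": joint angles; "qd": joint speeds; "joint_torque": joint torques, N m; "ee_pos": TCP position; "orientation": TCP orientation; "contact_force": force on the tool from outside, world axes, zero at the start; "wrist_torque": the same for the moment, N m; "width": opening from 0.0 (shut) to 1.0 (fully open).
Only numpy, scipy, OpenCV 4.12 (cv2) and the standard library are available. Lean on these libraries where they do the work, as an engineer would, in place of code of your own. Each camera call takes 0.05 s, during which the arm holds its last target.

## Task

Take the key with the round bow out of the key rack and work its blade down through the stiff pins of the lock on top of the steel deed box until its collar sits fully home on the lock face. Only then turn it a quarter turn clockwise, seen from above, against the return spring, and finish with the gripper still holding the key in the lock, turned, so that the lid stays unlocked. Leave the other key, the dish, the lip balm and the bottle opener where they are.

Things in the scene. Friction and masses are not known exactly. Their poses are not given: they have to be found in the camera images.
- key: The key to use, steel, upright, blade down, in one of the rack's two slots, its collar resting on the rail, bow faces to the rack's front and back; 35 to 70 g. Origin: centre of the collar's underside; z up. Collar 22 mm across, 4 mm thick; blade below it 14 mm wide (x), 4 mm thick (y), 34 mm long, rounded tip, same on both edges: it fits the lock either way round.
- key_bow (a point): Centre of that key's bow, 27 mm above its origin: a round flat steel disc, 34 mm across (key's x), 10 mm thick (key's y), top 44 mm above the origin, on a neck 8 mm across.
- spare_key: The other key, in the other slot, 90 mm from the first: same collar and blade, but a smaller rectangular bow 20 mm wide (x), 10 mm thick (y), top 34 mm above its origin (centre of the collar's underside). Leave it alone.
- rack: Anthracite steel key rack, fixed, left or right of the deed box: a tray 180 (x) by 220 mm (y), 14 mm rim; origin at its underside's centre, x to its back. At x = -55 mm a rail 30 (x) by 150 mm (y), 50 mm high, with two slots 7 (x) by 17 mm (y) in its top at y = -45 and +45 mm, in which the keys stand; either key may be in either slot.
- deed_box: Anthracite steel deed box, fixed, closed, 200 (x) by 150 (y) by 90 mm high, origin at the centre of its underside. Its lock is in the lid, 50 mm from the middle towards its front (-x), in a steel rosette 52 mm across.
- keyway (a point): Centre of the keyway's mouth on the brass lock face, 93 mm above the table; turns with the lock. z up; slot 16 mm long (x), 6 mm wide (y), 40 mm deep, no chamfer, along the box's x at the start. Sticky spring pins 12 and 22 mm down stick in from its two ends by up to 3 mm; straight past takes 5 to 25 N; rocking 1 mm along the slot eases it. The key is home when its origin is here.
- plug (a joint): Turn of the lock cylinder, rad: 0 at the start (sprung), grows clockwise seen from above, stop at 1.57. Needs 0.03 N m at first, about 0.11 N m at the stop; springs back if let go. The key has about 0.15 rad of play in the slot, so the key must turn a little farther than the lock.
- ring_dish: White ceramic bowl-shaped ring dish, 76 mm across, 22 mm high, loose on the rack's tray behind the rail; origin at the centre of its underside. Leave it alone.
- lip_balm: Lip balm tube standing on the rack's tray behind the rail, 20 mm across, 66 mm high, loose; origin at the centre of its underside. Leave it alone.
- opener: Flat steel bottle opener about 127 mm long, with a square loop at one end, 34 mm wide, 5 mm thick, lying loose across the deed box's lid, about 110 mm behind the lock; origin under its middle. Leave it alone.
Not all that is in view belongs to the job. Leave any yellow look-alike of the key alone.

How it is judged:
On the way:
1. the round-bow key is fully home in the lock (collar within 5 mm of the lock face), the lock not yet turned (under 0.35 rad) (z of key in the frame of keyway between -0.006 and 0.005 m and horizontal distance between key and keyway below 0.005 m and angle between key's own z axis and vertical below 0.15 rad and value of joint plug below 0.35 rad), for 0.2 s.
At the end, for the whole second after the job is handed in: The round-bow key sits fully home in the keyway (collar within 5 mm of the lock face, within 5 mm of its centre, upright within 0.15 rad), the lock is held turned clockwise by at least 1.2 rad, and the gripper's fingers still hold the key with at least 3 N (z of key in the frame of keyway between -0.006 and 0.005 m and horizontal distance between key and keyway below 0.005 m and angle between key's own z axis and vertical below 0.15 rad and value of joint plug above 1.2 rad and angle between the x axis of key and the x axis of keyway, either way round below 0.35 rad and contact force between the fingers and key above 3 N); the arm keeps its last pose, push and grip.
It fails at once if the other key moved more than 20 mm (distance of spare_key from where it was at the start of the episode above 0.02 m).
It fails at once if the dish moved more than 20 mm (distance of ring_dish from where it was at the start of the episode above 0.02 m).
It fails at once if the lip balm moved more than 20 mm (distance of lip_balm from where it was at the start of the episode above 0.02 m).
It fails at once if the lip balm tipped over (angle between lip_balm's own z axis and vertical above 0.5 rad).
It fails at once if the bottle opener moved more than 20 mm (distance of opener from where it was at the start of the episode above 0.02 m).
It also fails if it takes over 51 s, if anything falls off the work surface, if the arm or the gripper's body presses on something with over 40 N, if the wrist force passes 120 N, or if a joint passes its speed limit or range.

## Working session

There is one attempt and no reset: what is moved stays moved. The work goes in short steps, Python scripts to look and compute and a tool call to move; the robot and the scene stay as the last step left them, time stands still between calls to the robot, and variables do not carry over. Pictures are saved under pics/ and viewed, and the job is handed in when it is done.

Besides the shell and the picture viewer there is one more tool, called after "Emit:" in YAML: its name, and indented under it one key for each argument. apply_moves: Moves the arm, as the interface text tells. Its arguments: {"type":"object","properties":{"rows":{"type":"array","items":{"type":"array","items":{"type":"number"}}},"newtons":{"type":"number"}},"required":["rows"]}

```bash
mkdir -p pics; ls
cat > h.py <<'E'
from cell import *
import numpy as np, cv2
from scipy.spatial.transform import Rotation as Ro
def save(n,p): cv2.imwrite('pics/'+n,p[...,::-1])
def pts(name,depth,st=None):
    i=camera_info(name);K=np.array(i['intrinsics']);v,u=np.mgrid[0:384,0:512]
    c=np.stack([(u-K[0,2])/K[0,0]*depth,(v-K[1,2])/K[1,1]*depth,depth],-1)
    if name=='wrist':
        T=np.array(i['tool_from_camera']);R=Ro.from_rotvec(st['orientation']).as_matrix()
        return (c@T[:3,:3].T+T[:3,3])@R.T+np.array(st['ee_pos'])
    return (c-np.array(i['t']))@np.array(i['R'])
E
python3 - <<'E'
from h import *
s=read_state();print(s)
for n in ('scene','top','wrist'):
    p,d=read_camera(n);save(n+'0.png',p);np.save('pics/'+n+'0.npy',d);print(n,camera_info(n))
E
```

```text
pics
{'time': 0.0, 'q': array([-1.25458476,  0.43520168,  0.02493305,  1.57413734, -0.01158031,
        1.1340111 , -0.0750885 ]), 'qd': array([-0.00051786,  0.00132899, -0.00076047,  0.00031654, -0.00134226,
       -0.00145001, -0.00113144]), 'joint_torque': array([ 2.88835008e-05, -6.67855597e+01,  9.85022597e-01, -3.14459968e+01,
       -6.05361094e-02,  4.27544920e-02,  1.52232919e-04]), 'ee_pos': array([0.25402575, 0.57057248, 0.29144211]), 'orientation': array([ 0.32725247,  1.54590876, -0.32978351]), 'contact_force': array([-0.15982947, -0.37852077, -0.14154608]), 'wrist_torque': array([0.03352771, 0.02960078, 0.06527745]), 'width': 0.9998662598232217}
scene {'intrinsics': array([[474.95753174,   0.        , 252.95653561],
       [  0.        , 474.95753174, 193.53188355],
       [  0.        ,   0.        ,   1.        ]]), 'R': array([[-0.75747076,  0.65277393, -0.01114709],
       [ 0.50495592,  0.5749511 , -0.64377849],
       [-0.41383278, -0.49327217, -0.7651307 ]]), 't': array([ 0.3655898 , -0.23177854,  1.522688  ])}
top {'intrinsics': array([[376.04641999,   0.       
[... 160 characters left out ...]
 -0.02430641],
       [-0.98539116,  0.01998322, -0.1691299 ],
       [ 0.16954373,  0.02122851, -0.985294  ]]), 't': array([0.06602094, 0.54137999, 0.82663465])}
wrist {'intrinsics': array([[297.25116539,   0.        , 258.28076627],
       [  0.        , 297.25116539, 193.50119235],
       [  0.        ,   0.        ,   1.        ]]), 'tool_from_camera': array([[-5.83141326e-05, -2.53826170e-01,  9.67249850e-01,
        -9.31365753e-02],
       [ 9.99999512e-01,  9.39354138e-04,  3.06794327e-04,
        -5.78498328e-04],
       [-9.86462578e-04,  9.67249396e-01,  2.53825991e-01,
        -6.88763941e-02],
       [ 0.00000000e+00,  0.00000000e+00,  0.00000000e+00,
         1.00000000e+00]])}
```

View pics/scene0.png

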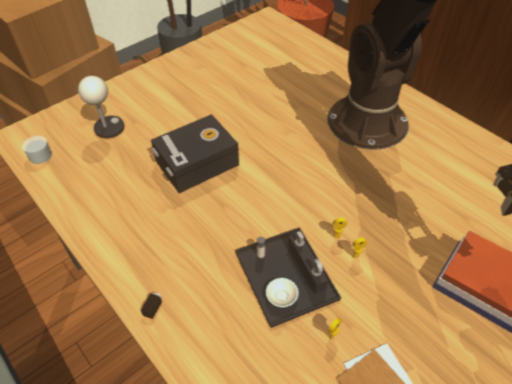

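View pics/top0.png

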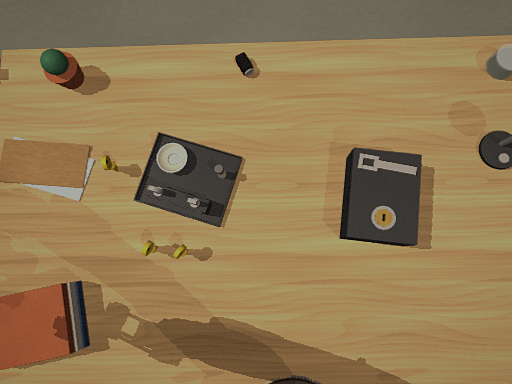

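View pics/wrist0.png

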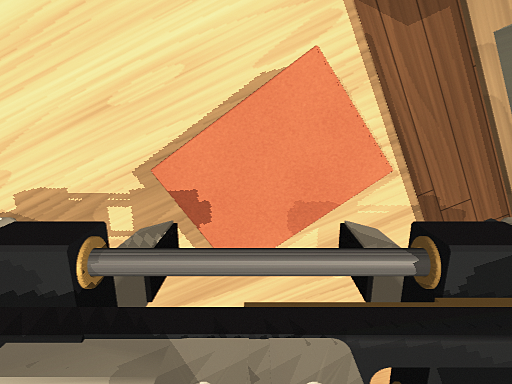

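The scene picture shows the rack around (287,275) and the box around (195,150). In the top picture the two candidate keys are at about (157,189) and (195,202), and the lock is at (383,217). The three yellow things are decoys. I'll enlarge the rack and the lock.

Run:
```python
from h import *
t=cv2.imread('pics/top0.png');s=cv2.imread('pics/scene0.png')
a=cv2.resize(t[125:235,125:255],None,fx=6,fy=6,interpolation=2)[:,:780]
b=cv2.resize(s[220:330,230:350],None,fx=5,fy=5,interpolation=2)
c=cv2.resize(t[140:250,335:430],None,fx=5,fy=5,interpolation=2)
cv2.imwrite('pics/a.png',cv2.resize(a,(709,600)));cv2.imwrite('pics/b.png',b);cv2.imwrite('pics/c.png',c)
P=pts('top',np.load('pics/top0.npy'))
for y,x in [(189,157),(190,152),(202,195),(204,205),(217,383),(205,395),(175,180),(230,400),(155,363)]: print((x,y),P[y,x].round(4))
```

```text
(157, 189) [0.5429 0.2883 0.0934]
(152, 190) [0.5409 0.2994 0.0932]
(195, 202) [0.5138 0.2056 0.082 ]
(205, 204) [0.5137 0.1893 0.0475]
(383, 217) [ 0.4714 -0.2034  0.0956]
(395, 205) [ 0.4975 -0.2326  0.0905]
(180, 175) [0.5933 0.2599 0.0031]
(400, 230) [ 0.4431 -0.2386  0.0922]
(363, 155) [ 0.6092 -0.1688  0.0968]
```

View pics/a.png

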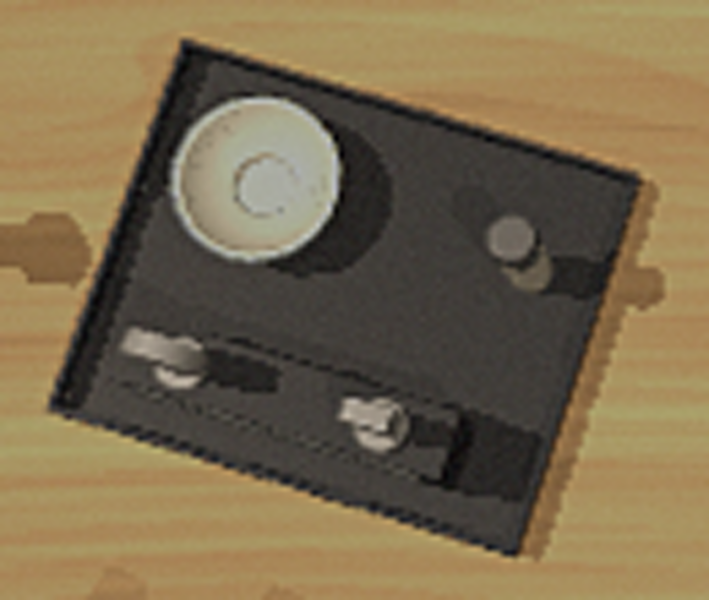

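View pics/b.png

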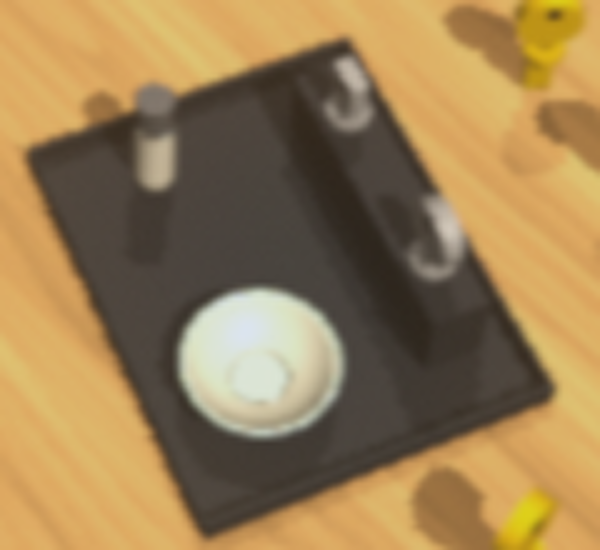

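View pics/c.png

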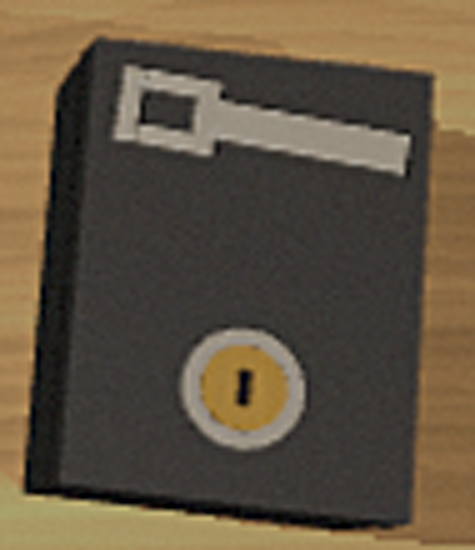

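Naming the candidates in the top view: the left one at (157,189) has a wide bow whose top is at z 0.094, which matches 50+44 mm, so this is the round-bow key. The right one at (195,202) has a narrow bow whose top is at z 0.082, about 50+34 mm, so this is the spare. The yellow ones are decoys. Next I measure.

Run:
```python
from h import *
s=read_state();R=Ro.from_rotvec(s['orientation']).as_matrix();print('tool axes\n',R.round(3))
for cam in('top','scene'):
    d=np.load(f'pics/{cam}0.npy');P=pts(cam,d);X,Y,Z=P[...,0],P[...,1],P[...,2]
    im=cv2.imread(f'pics/{cam}0.png');hsv=cv2.cvtColor(im,cv2.COLOR_BGR2HSV)
    # rack rect: z 0.008-0.02 & dark ; box top
    def rect(m,n):
        q=P[m][:,:2].astype(np.float32);r=cv2.minAreaRect(q*1000);print(cam,n,len(q),np.round(r[0],1),np.round(r[1],1),round(r[2],2))
    dark=(hsv[...,2]<95)
    m=dark&(X>.4)&(X<.75)&(Y>.1)&(Y<.4)&(Z>-.01)&(Z<.06);m=cv2.morphologyEx(m.astype(np.uint8),cv2.MORPH_OPEN,np.ones((3,3)))>0;rect(m,'rack')
    rail=dark&(X>.4)&(X<.75)&(Y>.1)&(Y<.4)&(Z>.044)&(Z<.056);rect(rail,'rail')
    box=(X>.35)&(X<.75)&(Y<-.08)&(Y>-.4)&(Z>.085)&(Z<.097);rect(box,'box')
    brass=box&(hsv[...,1]>100)&(hsv[...,2]>90)&(hsv[...,0]<35);q=P[brass];rect(brass,'brass');print(np.median(q,0).round(4))
    key=(X>.48)&(X<.6)&(Y>.25)&(Y<.33)&(Z>.056)&(Z<.1);rect(key,'key');print(P[key].mean(0),P[key].max(0))
    kt=key&(Z>.084);rect(kt,'keytop');q=P[kt][:,:2];c=q.mean(0);w,v=np.linalg.eigh(np.cov((q-c).T));print('dir',np.degrees(np.arctan2(v[1,1],v[0,1])),c)
    sp=(X>.46)&(X<.55)&(Y>.17)&(Y<.24)&(Z>.056)&(Z<.1);rect(sp,'spare');rect(sp&(Z>.076),'sparetop')
```

```text
tool axes
 [[-0.     0.407  0.914]
 [-0.001  0.914 -0.407]
 [-1.    -0.001  0.   ]]
top rack 5447 [583.6 237.8] [220.9 180.5] 71.79
top rail 654 [498.5 230.7] [162.4 196.9] 8.46
top box 6168 [ 521.  -211.6] [151.  200.5] 82.27
top brass 249 [ 521.5 -212.5] [149.5 199. ] 82.27
[ 0.4734 -0.2074  0.0938]
top key 87 [543.7 297.9] [34.4 13.1] 73.95
[0.54332856 0.29485598 0.08736653] [0.5530154  0.31496806 0.09630259]
top keytop 67 [544.7 296.3] [29.5 10.1] 70.94
dir 72.03454035013783 [0.5441349  0.29497221]
top spare 58 [514.2 212.5] [19.8 14.8] 74.28
top sparetop 46 [516.8 211.7] [19.7 10. ] 72.18
scene rack 4649 [585.1 239.2] [221.4 179.4] 71.71
scene rail 515 [541.  234.9] [ 86.1 192. ] 9.11
scene box 2615 [ 522.1 -210.1] [156.8 201.4] 82.42
scene brass 176 [ 484.9 -251.7] [123.8 246.1] 48.38
[ 0.4736 -0.2166  0.0928]
scene key 127 [548.5 295.6] [39.9 15.2] 81.0
[0.54949887 0.30069235 0.08199877] [0.55692223 0.31564259 0.0985218 ]
scene keytop 69 [547.1 300. ] [30.8 10.3] 72.0
dir 77.00725852040318 [0.54816742 0.30129706]
scene spare 79 [522.7 222.1] [36.9 17.5] 54.54
scene sparetop 44 [518.3 213.7] [20.7 11.5] 75.27
```

Emit:
apply_moves:
  rows:
    - [0.06, 0, -0.0186, 0.0539, 0, 0, 0]
    - [0.06, 0, -0.0186, 0.0539, 0, 0, 0]
    - [0.06, 0, -0.0186, 0.0539, 0, 0, 0]
    - [0.06, 0, -0.0186, 0.0539, 0, 0, 0]
    - [0.06, 0, -0.0186, 0.0539, 0, 0, 0]
    - [0.06, 0, -0.0186, 0.0539, 0, 0, 0]
    - [0.06, 0, -0.0186, 0.0539, 0, 0, 0]
    - [0.06, 0, 0, 0, 10.5, 0, 0]
    - [0.06, 0, 0, 0, 10.5, 0, 0]
    - [0.06, 0, 0, 0, 10.5, 0, 0]
    - [0.06, 0, 0, 0, 10.5, 0, 0]
    - [0.06, 0, 0, 0, 10.5, 0, 0]
  newtons: 40

```text
time: 1.65
ee_pos: [0.5457, 0.2985, 0.2919]
orientation: [1.038, 1.309, -1.039]
contact_force: [-0.2, 0.4, 0.2]
width: 0.655
```

Emit:
apply_moves:
  rows:
    - [0.06, 0.02, 0, 0, 10.5, 0, 0]
    - [0.06, 0.02, 0, 0, 10.5, 0, 0]
    - [0.06, 0.01, 0, 0, 10.6, 0, 0]
    - [0.06, 0, 0, 0, 0, 0, 0]
    - [0.06, 0, 0, 0, 0, 0, 0]

```text
time: 2.28
ee_pos: [0.5461, 0.2987, 0.2426]
orientation: [1.435, 1.045, -1.435]
contact_force: [0.6, 1.7, 0.4]
width: 0.656
```

```bash
cat >> h.py <<'E'
def show(tag):
    s=read_state();R=Ro.from_rotvec(s['orientation']).as_matrix()
    print(round(s['time'],2),'pos',s['ee_pos'].round(4),'yaw',round(np.degrees(np.arctan2(R[1,1],R[0,1])),2),'xax',R[:,0].round(4),'F',s['contact_force'].round(1),'T',s['wrist_torque'].round(2),'w',(s['width']*91.8).round(1),'q7',s['q'].round(2))
    p,d=read_camera('wrist');save(tag+'.png',p);np.save('pics/'+tag+'.npy',d);np.save('pics/'+tag+'_s.npy',np.r_[s['ee_pos'],s['orientation']])
    return s,p,d
E
python3 -c "
from h import *
show('w1')"
```

```text
Traceback (most recent call last):
  File "h.py", line 14, in show
    print(round(s['time'],2),'pos',s['ee_pos'].round(4),'yaw',round(np.degrees(np.arctan2(R[1,1],R[0,1])),2),'xax',R[:,0].round(4),'F',s['contact_force'].round(1),'T',s['wrist_torque'].round(2),'w',(s['width']*91.8).round(1),'q7',s['q'].round(2))
                                                                                                                                                                                                      ^^^^^^^^^^^^^^^^^^^^^^^
AttributeError: 'float' object has no attribute 'round'
```

```bash
sed -i "s/(s\['width'\]\*91.8).round(1)/round(s['width']*91.8,1)/" h.py
python3 -c "
from h import *
show('w1')"
```

```text
2.27 pos [0.5461 0.2987 0.2426] yaw -17.86 xax [ 4.e-04  1.e-04 -1.e+00] F [0.6 1.7 0.4] T [-0.13  0.02 -0.01] w 60.2 q7 [-0.9   0.5   0.46  1.67 -0.25  1.03 -0.67]
```

View pics/w1.png

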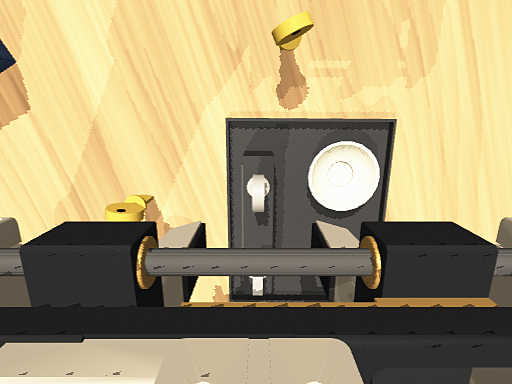

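The wrist view shows the key with its bow at (259,195), between the fingers, and the spare at (258,285). I'll measure the bow from here.

Run:
```python
from h import *
d=np.load('pics/w1.npy');a=np.load('pics/w1_s.npy');st={'ee_pos':a[:3],'orientation':a[3:]}
P=pts('wrist',d,st);X,Y,Z=P[...,0],P[...,1],P[...,2]
R=Ro.from_rotvec(a[3:]).as_matrix()
k=(abs(X-.545)<.04)&(abs(Y-.298)<.04)&(Z>.056)&(Z<.1)
for n,m in(('all',k),('top',k&(Z>.088)),('collar',k&(Z<.06))):
    q=P[m];l=(q-a[:3])@R
    print(n,len(q),q.min(0).round(4),q.max(0).round(4),q.mean(0).round(4),'tool yz min/max',l[:,1:].min(0).round(4),l[:,1:].max(0).round(4))
q=P[k&(Z>.085)][:,:2].astype(np.float32);print(cv2.minAreaRect(q*1000))
im=cv2.imread('pics/w1.png');cv2.imwrite('pics/w1c.png',cv2.resize(im[140:240,200:400],None,fx=4,fy=4,interpolation=2))
```

```text
all 439 [0.5367 0.2849 0.056 ] [0.5546 0.3169 0.0959] [0.5463 0.3029 0.0903] tool yz min/max [-0.0069 -0.0175] [0.0076 0.0138]
top 343 [0.5373 0.2866 0.0881] [0.5536 0.3137 0.0959] [0.5456 0.3008 0.0925] tool yz min/max [-0.0063 -0.0146] [0.0041 0.0131]
collar 4 [0.5394 0.2951 0.056 ] [0.553  0.3016 0.0569] [0.5458 0.2989 0.0564] tool yz min/max [-0.0069 -0.0009] [0.0076 0.0013]
((545.5004272460938, 300.3675842285156), (30.2341251373291, 10.380716323852539), 72.1954116821289)
```

View pics/w1c.png

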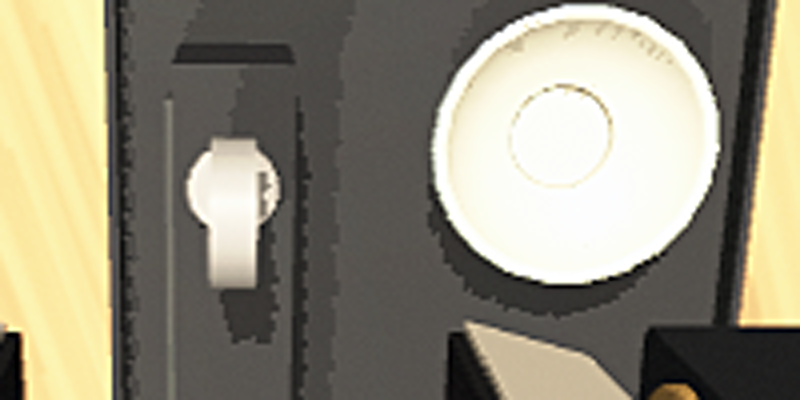

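Emit:
apply_moves:
  rows:
    - [0.05, 0.03, -0.0005, 0, 0, 0, 0]
    - [0.04, 0.03, -0.0005, 0, 0, 0, 0]
    - [0.04, 0.03, 0, 0, 0, 0, 0]
    - [0.04, 0.016, 0, 0, 0, 0, 0]
    - [0.04, 0.01, 0, 0, 0, 0, 0]
    - [0.02, 0, 0, 0, 0, 0, 0]
    - [0.01, 0, 0, 0, 0, 0, 0]
    - [0.0, 0, 0, 0, 0, 0, 0]
    - [0.0, 0, 0, 0, 0, 0, 0]
    - [0.0, 0, 0, 0, 0, 0, 0]
  newtons: 55

```text
time: 3.58
ee_pos: [0.5453, 0.2991, 0.1269]
orientation: [1.439, 1.043, -1.437]
contact_force: [-0.3, -0.5, 5.0]
width: 0.101
```

```bash
python3 -c "
from h import *
show('w2')"
```

```text
3.58 pos [0.5453 0.2991 0.1269] yaw -18.1 xax [ 9.e-04  7.e-04 -1.e+00] F [-0.3 -0.5  5. ] T [-0.14  0.26  0.03] w 9.3 q7 [-0.86  0.63  0.4   1.77 -0.32  0.81 -0.61]
```

View pics/w2.png

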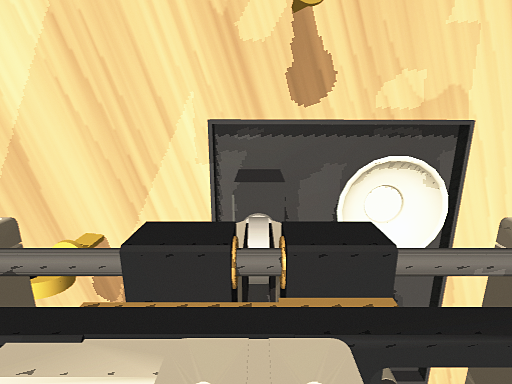

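Emit:
apply_moves:
  rows:
    - [0.0, -0.01, 0, 0, 0, 0, 0]
    - [0.0, -0.02, 0, 0, 0, 0, 0]
    - [0.0, -0.03, 0, 0, 0, 0, 0]
    - [0.0, -0.04, 0, 0, 0, 0, 0]
    - [0.0, -0.04, 0, 0, 0, 0, 0]
    - [0.0, -0.01, 0, 0, 0, 0, 0]
    - [0.0, 0, 0, 0, 0, 0, 0]

```text
time: 4.5
ee_pos: [0.5449, 0.2989, 0.2766]
orientation: [1.439, 1.043, -1.437]
contact_force: [-0.2, -0.3, -1.3]
width: 0.101
```

```bash
python3 -c "
from h import *
show('w3')
p,d=read_camera('scene');save('s3.png',cv2.resize(p[180:330,200:400],None,fx=4,fy=4,interpolation=2));np.save('pics/s3.npy',d)"
```

```text
4.5 pos [0.5449 0.2989 0.2766] yaw -18.09 xax [ 5.e-04  6.e-04 -1.e+00] F [-0.2 -0.3 -1.3] T [-0.13  0.04 -0.  ] w 9.3 q7 [-0.91  0.46  0.48  1.63 -0.23  1.1  -0.69]
```

View pics/w3.png

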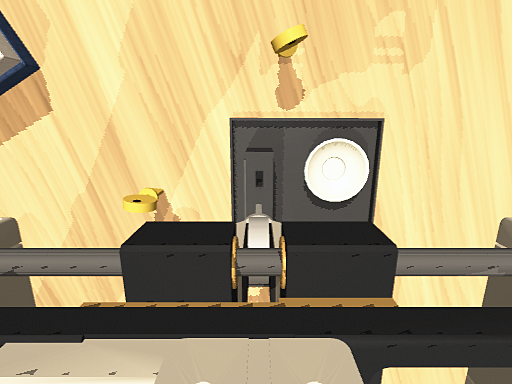

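View pics/s3.png

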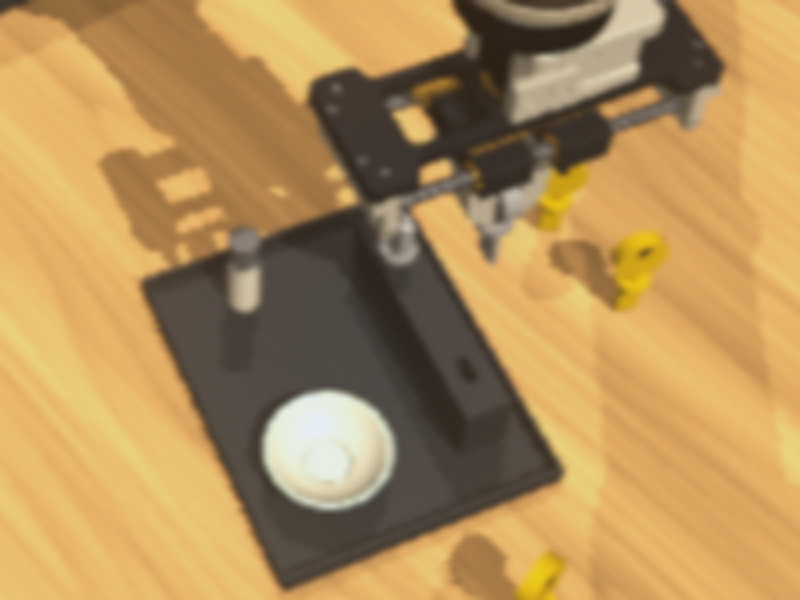

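The key is held; in the wrist view its tip is at (258,207) and the empty slot at (260,178). Next I measure where the key sits in the hand.

Run:
```python
from h import *
d=np.load('pics/w3.npy');a=np.load('pics/w3_s.npy');R=Ro.from_rotvec(a[3:]).as_matrix()
P=pts('wrist',d,{'ee_pos':a[:3],'orientation':a[3:]});L=(P-a[:3])@R
im=cv2.imread('pics/w3.png');cv2.imwrite('pics/w3c.png',cv2.resize(im[190:300,210:310],None,fx=5,fy=5,interpolation=0))
for v in range(200,250,3): print(v,[tuple((L[v,u]*1000).round(1)) for u in (252,255,258,261,264)])
# scene: key points in tool frame
S=pts('scene',np.load('pics/s3.npy'));l=(S-a[:3])@R*1000
m=(l[...,0]>68)&(l[...,0]<115)&(abs(l[...,1])<25)&(abs(l[...,2])<30)
q=l[m]
for lo in range(68,115,4):
    r=q[(q[:,0]>=lo)&(q[:,0]<lo+4)]
    if len(r):print(lo,len(r),r.min(0).round(1),r.max(0).round(1),r.mean(0).round(1))
```

```text
200 [(np.float64(225.3), np.float64(-7.8), np.float64(23.5)), (np.float64(225.3), np.float64(-4.5), np.float64(23.5)), (np.float64(226.3), np.float64(-1.1), np.float64(23.8)), (np.float64(226.1), np.float64(2.2), np.float64(23.7)), (np.float64(225.7), np.float64(5.6), np.float64(23.6))]
203 [(np.float64(227.6), np.float64(-7.9), np.float64(27.7)), (np.float64(224.6), np.float64(-4.5), np.float64(26.8)), (np.float64(225.7), np.float64(-1.1), np.float64(27.1)), (np.float64(226.4), np.float64(2.2), np.float64(27.3)), (np.float64(224.7), np.float64(5.6), np.float64(26.8))]
206 [(np.float64(226.0), np.float64(-7.9), np.float64(30.7)), (np.float64(225.6), np.float64(-4.5), np.float64(30.6)), (np.float64(101.7), np.float64(-1.1), np.float64(-7.5)), (np.float64(102.1), np.float64(1.0), np.float64(-7.4)), (np.float64(226.5), np.float64(5.6), np.float64(30.8))]
209 [(np.float64(225.0), np.float64(-7.9), np.float64(33.9)), (np.float64(226.3), np.float64(-4.5), np.float64(34.3)), (np.float64(95.4), np.float64(-1.1), np.float64(-7.4)), (np.float64(95.6), np.float64(0.9), np.float64(-7.4)), (np.fl
[... 3760 characters left out ...]
loat64(0.8), np.float64(-29.8))]
68 3 [ 69.6  -2.1 -10.8] [71.7  9.  -4.9] [71.   4.8 -7.5]
72 19 [ 72.4  -7.1 -10.8] [75.9 10.7 -0.2] [74.5  2.2 -6.3]
76 1 [77.1  8.2 -5. ] [77.1  8.2 -5. ] [77.1  8.2 -5. ]
80 2 [82.3 -0.9 -6.9] [83.4  1.5 -6.8] [82.9  0.3 -6.8]
84 3 [85.8 -1.3 -6.9] [87.4  2.  -3.9] [86.7  0.5 -5.8]
88 4 [88.8  0.  -6.3] [91.6  2.8 -0.1] [90.2  1.6 -4.2]
92 3 [93.2  0.6 -7.3] [94.5  2.3  2.7] [94.   1.5 -1.7]
96 5 [96.1  1.3 -5.9] [99.4  2.2  2.3] [97.5  1.8 -2.5]
100 8 [100.2  -1.3  -6.2] [103.8   1.9   9.2] [102.1   0.7   0.8]
104 5 [104.3  -1.3  -6.7] [107.3   2.5   4.8] [105.6   1.4  -0.6]
108 2 [ 1.083e+02 -1.000e-01 -4.800e+00] [109.8   1.3  -3.1] [109.1   0.6  -4. ]
```

View pics/w3c.png

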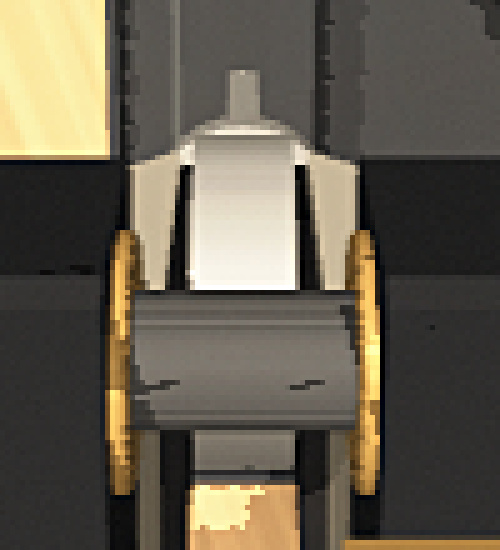

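Emit:
apply_moves:
  rows:
    - [0, 0, 0.0087, 0.0501, 0, 0, 0]
    - [0, 0, 0.0087, 0.0501, 0, 0, 0]
    - [0, 0, 0.0087, 0.0501, 0, 0, 0]
    - [0, 0, 0.0087, 0.0501, 0, 0, 0]
    - [0, 0, 0.0087, 0.0501, 0, 0, 0]
    - [0, 0, 0.0087, 0.0501, 0, 0, 0]
    - [0, 0, 0.0087, 0.0501, 0, 0, 0]
    - [0, 0, 0.0087, 0.0501, 0, 0, 0]
    - [0, 0, 0.0087, 0.0501, 0, 0, 0]
    - [0, 0, 0.0087, 0.0501, 0, 0, 0]

```text
time: 5.85
ee_pos: [0.471, -0.2055, 0.2751]
orientation: [1.437, 1.045, -1.439]
contact_force: [1.3, -0.5, -1.2]
width: 0.106
```

Emit:
apply_moves:
  rows:
    - [0, 0.003, 0, 0, -10, 0, 0]
    - [0, 0.003, 0, 0, -10, 0, 0]
    - [0, 0.003, 0, 0, -10, 0, 0]
    - [0, 0.003, 0, 0, -10, 0, 0]
    - [0, 0.003, 0, 0, -10, 0, 0]
    - [0, 0.003, 0, 0, -10, 0, 0]
    - [0, 0.003, 0, 0, -10, 0, 0]
    - [0, 0.003, 0, 0, -10, 0, 0]
    - [0, 0.003, 0, 0, -10, 0, 0]
    - [0, 0.003, 0, 0, -10.4, 0, 0]
    - [0, 0, 0, 0, 0, 0, 0]
    - [0, 0, 0, 0, 0, 0, 0]

```text
time: 7.35
ee_pos: [0.4717, -0.2043, 0.2457]
orientation: [0.109, 1.569, -0.109]
contact_force: [0.2, -0.9, -1.1]
width: 0.107
```

```bash
python3 -c "
from h import *
show('w4')
im=cv2.imread('pics/w4.png');cv2.imwrite('pics/w4c.png',cv2.resize(im[120:260,170:350],None,fx=4,fy=4,interpolation=2))"
```

```text
7.35 pos [ 0.4717 -0.2043  0.2457] yaw 82.05 xax [-1.1e-03  4.0e-04 -1.0e+00] F [ 0.2 -0.9 -1.1] T [-0.04 -0.02 -0.05] w 9.8 q7 [ 0.1   0.3   0.26  1.92 -0.1   0.93  1.84]
```

View pics/w4c.png

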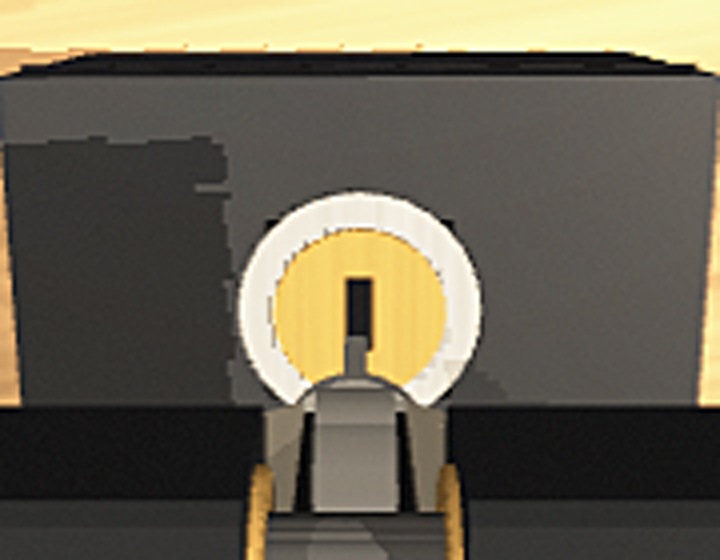

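The wrist view shows the keyway slot at about u 256–263, with its front end at v≈189 (crop (360,310)). The blade tip is just below it at u≈259. I'll measure both with subpixel edges.

```bash
cat > m.py <<'E'
from h import *
def proj(tag,img,face_z=.093):
    a=np.load(f'pics/{tag}_s.npy');R=Ro.from_rotvec(a[3:]).as_matrix()
    i=camera_info('wrist');K=i['intrinsics'];T=i['tool_from_camera']
    def ray(u,v):
        dct=T[:3,:3]@np.array([(u-K[0,2])/K[0,0],(v-K[1,2])/K[1,1],1.]);return T[:3,3],dct
    def onface(u,v,z=face_z): # tool coords of pixel on world plane z
        o,dct=ray(u,v);ow=R@o+a[:3];dw=R@dct;s=(z-ow[2])/dw[2];return o+s*dct
    def at_tool_z(u,v,z0):
        o,dct=ray(u,v);return o+dct*(z0-o[2])/dct[2]
    return onface,at_tool_z
def edges(row,lo,hi): # subpixel half-level crossing of dark gap
    r=row.astype(float)
    g=np.diff(r);l=lo+np.argmin(g[lo:hi]);h=lo+np.argmax(g[lo:hi]);return l+.5,h+.5
E
python3 - <<'E'
from m import *
im=cv2.imread('pics/w4.png');g=im.astype(int)
for v in range(184,218,2): print(v,' '.join('%3d'%x for x in g[v,248:272,2]))
on,atz=proj('w4',im)
E
```

```text
184 247 248 248 248 248 246 245 245 247 247 246 248 247 245 245 246 247 248 247 249 247 245 245 247
186 246 247 248 248 248 246 245 245 247 247 247 248 247 245 245 245 246 247 247 249 247 246 245 247
188 246 247 248 248 248 245 246 249 255 255 255 255 255 255 255 253 249 248 247 248 247 245 245 246
190 246 247 248 248 248 246 249 253 129   0  10  12  11   4  47 195 255 249 248 249 247 245 245 246
192 246 247 247 248 248 246 250 255 140  13  31  34  38  25  64 205 255 250 247 248 247 245 245 246
194 246 247 247 248 248 246 250 255 142  14  33  35  33  25  60 203 255 250 248 248 247 244 245 246
196 246 247 247 248 248 246 250 255 138  13  31  36  34  23  62 203 255 249 248 248 246 245 245 246
198 246 246 247 248 248 246 250 255 138  15  32  33  34  26  62 202 255 249 247 248 246 244 245 246
200 246 246 247 248 248 246 250 255 140  14  33  35  36  26  62 202 255 250 248 248 246 245 245 246
202 246 246 247 248 248 247 250 255 138  11  29  32  31  23  61 201 255 250 247 248 247 244 245 246
204 245 245 247 248 248 247 250 255 129 101 110 113 109  72  53 200 255 250 248 248 247 245 245 246
206 245 246 247 248 248 246 251 254  73  95 101 101 101  81  41 193 255 249 248 248 246 245 245 246
208 245 245 246 247 249 246 251 255  77  96 101  99  91 169 255 255 249 248 248 248 246 245 245 246
210 246 245 246 248 248 247 251 255  77  93 102  97  87 157 255 248 246 247 247 248 246 245 245 246
212 246 246 247 250 252 254 255 255  82  96 100 100  90 164 255 255 253 251 249 249 246 245 245 247
214 254 255 255 188 127  78  84  87  90  94  93  92  89  85  78  70  85 148 226 255 255 249 247 247
216  99  89  90 107 125 165 163 162 162 160 159 155 157 161 161 165 163 128  75  67  73 154 236 244
```

Run:
```python
from m import *
on,atz=proj('w4',None)
print('slot L,R',on(256,198)*1e3,on(262.6,198)*1e3);print('slot front/back',on(259.3,188.8)*1e3,on(262,207)*1e3)
print('blade',atz(255.6,210,-.0074)*1e3,atz(261,210,-.0074)*1e3,'tip',atz(258.3,203.3,-.0074)*1e3)
```

```text
slot L,R [152.66548241  -2.190538    -0.50250277] [152.66666506   3.47443988  -0.50770628]
slot front/back [152.67535641   0.62688065  -8.63309933] [152.65733354   2.99296148   7.57276324]
blade [97.79443077 -2.04818086 -7.4       ] [97.80542981  1.59092524 -7.4       ] tip [113.60260179  -0.22713182  -7.4       ]
```

Emit:
apply_moves:
  rows:
    - [0, 0.01, 0.0009, 0, 0, 0, 0]
    - [0, 0.012, 0, -0.0001, 0, 0, 0]
    - [0, 0.008, 0, 0, 0, 0, 0]
    - [0, 0, 0, 0, 0, 0, 0]
    - [0, 0, 0, 0, 0, 0, 0]

```text
time: 8.02
ee_pos: [0.4722, -0.2035, 0.2163]
orientation: [0.106, 1.568, -0.106]
contact_force: [0.6, -0.0, -0.4]
width: 0.107
```

Run:
```python
from m import *
s,p,d=show('w5');g=p.astype(int)
for v in range(186,218): print(v,' '.join('%3d'%x for x in g[v,246:274,0]))
save('w5c.png',cv2.resize(p[150:250,190:330],None,fx=5,fy=5,interpolation=2))
```

```text
8.03 pos [ 0.4722 -0.2035  0.2163] yaw 82.29 xax [ 2.e-04 -1.e-04 -1.e+00] F [ 0.6 -0.  -0.4] T [0.05 0.03 0.02] w 9.9 q7 [ 0.11  0.34  0.25  1.95 -0.11  0.86  1.85]
186 180 167 134 151 179 191 185 208 255 251 250 249 249 249 248 246 247 248 250 252 249 233 226 180 220 230 234 246
187 134 155 196 195 195 187 181 205 254 248 248 247 248 247 246 245 245 246 247 248 249 251 252 248 224 217 237 249
188 192 195 193 191 192 186 178 205 254 248 247 246 247 247 246 245 245 245 246 247 247 249 249 247 249 245 191 210
189 189 191 192 191 191 185 180 207 255 250 247 246 247 247 245 245 245 245 247 247 247 248 248 246 246 249 248 228
190 187 189 191 191 190 184 181 174 203 252 248 246 247 248 246 245 245 245 246 247 247 248 248 245 245 246 248 250
191 188 190 191 191 189 186 184 175 204 254 249 246 247 247 246 245 244 245 246 247 247 248 247 245 244 246 246 247
192 186 189 187 190 191 185 181 179 205 254 249 247 248 247 245 245 245 245 246 247 247 248 247 245 245 246 247 246
193 186 190 189 190 192 186 183 177 206 254 249 246 248 247 246 244 245 245 247 247 247 248 247 245 245 246 246 246
194 18
[... 2077 characters left out ...]
 233
212 182 185 189 189 193 188 183 217 255  73  97 101 100 101 102  81  87 252 255 255 250 237 235 231 231 233 234 233
213 185 186 190 191 197 195 195 185 141 125  99 102 100  99  99  94  98 194 235 253 246 243 238 232 232 235 234 233
214 184 187 192 200 196 135  83  89  92  95  92  95  94  93  88  76  72  68  85 135 205 255 249 237 233 234 233 233
215 185 194 191 140  88  91  95 109 150 146 150 172 168 168 169 167 141 107  82  72  66  92 198 252 240 237 234 231
216 192 186 117  95  92 112 124 165 164 162 159 158 160 158 158 160 163 164 164 130  79  75  76 144 227 246 238 233
217 132  89  93  84  80  82  83  78  77  76  77  75  76  75  77  76  78  76  82  81  84  83  76  65 107 233 248 236
```

View pics/w5c.png

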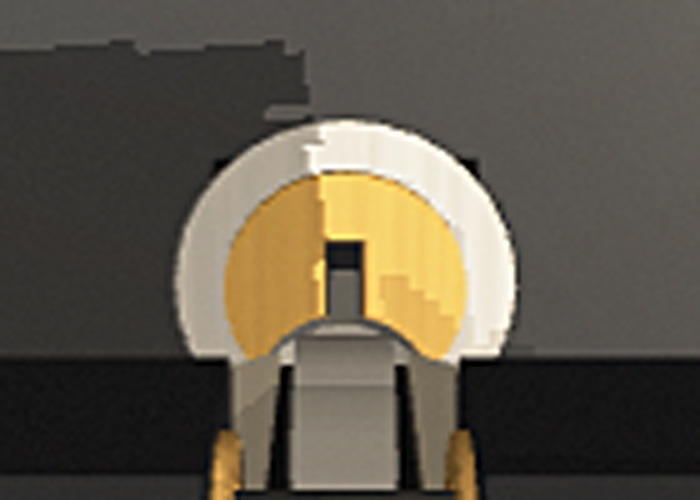

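Run:
```python
from m import *
on,atz=proj('w5',None)
print('slot L,R',on(254.6,200)*1e3,on(262.2,200)*1e3);print('front',on(258.4,197.7)*1e3)
print('blade',atz(255.6,208,-.0074)*1e3,atz(261,208,-.0074)*1e3,'tip',atz(258.3,203.5,-.0074)*1e3)
# slot direction: compare left/right edges columns v 199..203 vs 205..212
```

```text
slot L,R [123.32968299  -3.02423757  -7.10455345] [123.32941371   2.73074505  -7.11024797]
front [123.32916037  -0.14871314  -8.91482351]
blade [102.27067433  -2.08368611  -7.4       ] [102.28217337   1.63410205  -7.4       ] tip [113.09498841  -0.2237762   -7.4       ]
```

Emit:
apply_moves:
  rows:
    - [0, 0.004, 0, -0.0005, 0, 0, 0]
    - [0, 0.004, 0, 0, 0, 0, 0]
    - [0, 0, 0, 0, 0, 0, 0]
    - [0, 0, 0, 0, 0, 0, 0]

```text
time: 8.57
ee_pos: [0.4715, -0.2034, 0.2082]
orientation: [0.106, 1.568, -0.105]
contact_force: [0.1, 0.1, -0.6]
width: 0.109
```

Run:
```python
from m import *
s,p,d=show('w6');g=p.astype(int)
for v in range(192,214,1): print(v,' '.join('%3d'%x for x in g[v,248:270,0]))
save('w6c.png',cv2.resize(p[150:250,190:330],None,fx=5,fy=5,interpolation=2))
```

```text
8.57 pos [ 0.4715 -0.2034  0.2082] yaw 82.3 xax [-1.e-04  0.e+00 -1.e+00] F [ 0.1  0.1 -0.6] T [0.06 0.01 0.  ] w 10.0 q7 [ 0.11  0.35  0.25  1.96 -0.11  0.84  1.86]
192 191 191 190 183 183 184 186 190 186 186 189 187 181 172 169 199 251 248 247 248 249 246
193 191 191 189 184 185 183 184 190 187 186 189 184 210 255 255 251 249 248 247 248 248 246
194 190 191 189 183 183 183 186 189 186 186 189 184 204 253 248 247 247 247 247 248 248 245
195 189 191 190 184 184 183 183 189 186 186 190 182 203 253 246 246 246 247 247 249 248 245
196 192 192 189 184 184 182 186 188 187 187 188 184 204 253 247 246 246 247 246 248 247 245
197 189 191 189 185 182 182 185 188 186 188 186 183 209 255 248 245 246 247 247 248 248 245
198 191 190 189 186 181 182 185 188 187 185 189 185 174 198 251 246 246 247 246 248 248 246
199 191 191 190 184 181 183 184 188 186 188 188 187 179 203 253 246 246 247 246 248 248 245
200 188 192 190 185 182 182 187 192 191 193 192 193 183 208 255 248 247 247 247 248 248 245
201 191 192 190 185 182 185 195 210 215 216 216 215 209 233 255 255 249 247 247 248 248 245
202 190 192 18
[... 389 characters left out ...]
 106 103 103 101 102  81  64 215 241 234 233 235 237 246
207 190 191 190 184 182 190 180  16 108 104 100 102 102  83  64 217 244 236 235 237 238 247
208 191 189 190 184 183 191 179  17 108 101 103 102 103  82  65 217 243 238 234 236 239 248
209 192 192 189 184 184 189 180  19 107 102 100 101 104  83  65 220 244 238 235 237 235 230
210 188 191 189 186 182 190 178  15 106 103 101 102 105  82  64 215 244 237 235 237 236 231
211 190 191 190 185 183 188 178  18 105 102 101 102 104  84  68 221 247 238 236 237 236 232
212 188 192 189 187 185 193 178  16 106 102 101 100 104  86  19 159 254 242 237 238 237 233
213 191 193 195 194 194 190 133  53 106 103 100 102 101  96  72 135 244 255 246 243 238 233
```

View pics/w6c.png

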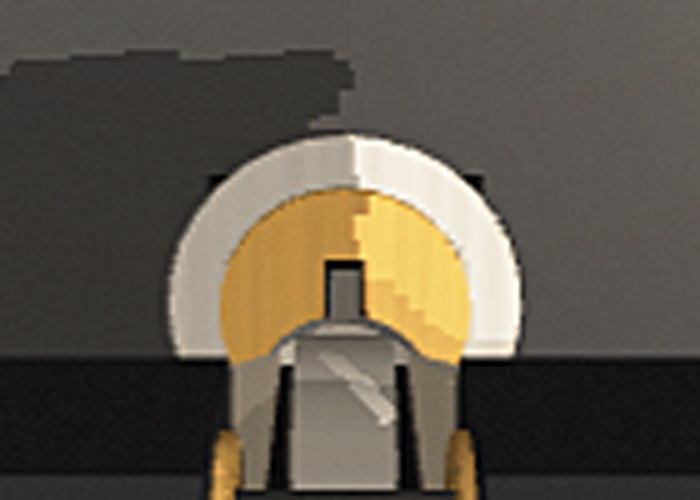

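Run:
```python
from m import *
on,atz=proj('w6',None)
print('LR',on(254.6,205)*1e3,on(262.3,205)*1e3,'front',on(258.4,201.6)*1e3,'blade',atz(255.5,208,-.0074)*1e3,atz(261,208,-.0074)*1e3)
```

```text
LR [115.2243591   -2.93055341  -5.6162012 ] [115.22452432   2.70685581  -5.62165072] front [115.22458421  -0.15127887  -8.21091942] blade [102.27174316  -2.15242601  -7.4       ] [102.28345689   1.63422398  -7.4       ]
```

Emit:
apply_moves:
  rows:
    - [0, 0.002, 0, 0, 0, 0, 0]
    - [0, 0.002, 0, 0, 0, 0, 0]
    - [0, 0.002, 0, 0, 0, 0, 0]
    - [0, 0.002, 0, 0, 0, 0, 0]
    - [0, 0, 0, 0, 0, 0, 0]

```text
time: 9.25
ee_pos: [0.4717, -0.2034, 0.2001]
orientation: [0.105, 1.568, -0.106]
contact_force: [1.3, -0.1, -1.3]
width: 0.107
```

Run:
```python
from m import *
s,p,d=show('w7')
save('w7c.png',cv2.resize(p[150:250,190:330],None,fx=5,fy=5,interpolation=2))
```

```text
9.25 pos [ 0.4717 -0.2034  0.2001] yaw 82.3 xax [ 2.e-04 -1.e-04 -1.e+00] F [ 1.3 -0.1 -1.3] T [-0.03 -0.25  0.  ] w 9.8 q7 [ 0.11  0.36  0.25  1.97 -0.12  0.82  1.86]
```

View pics/w7c.png

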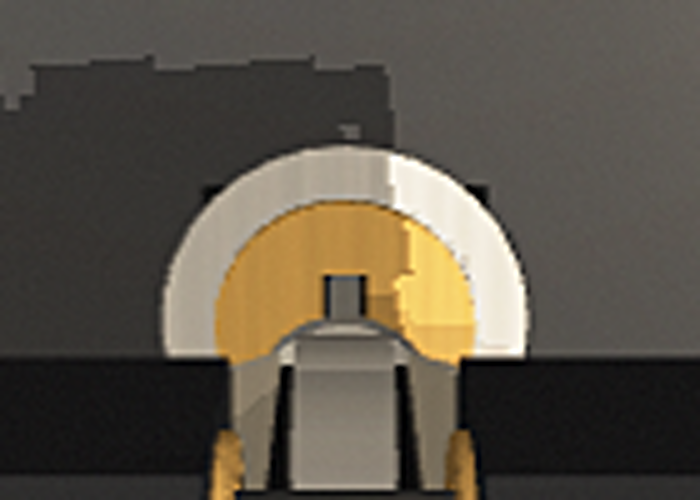

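The tip is in the slot with no upward force. Now I push down towards the first pin.

Emit:
apply_moves:
  rows:
    - [0, 0.002, 0, 0, 0, 0, 0]
    - [0, 0.002, 0, 0, 0, 0, 0]
    - [0, 0.002, 0, 0, 0, 0, 0]
    - [0, 0.002, 0, 0, 0, 0, 0]
  newtons: 60

```text
time: 9.8
ee_pos: [0.4717, -0.2034, 0.1922]
orientation: [0.105, 1.568, -0.106]
contact_force: [1.7, -0.8, 0.5]
width: 0.104
```

Emit:
apply_moves:
  rows:
    - [0, 0.002, 0, 0, 0, 0, 0]
    - [0, 0.002, 0, 0, 0, 0, 0]

```text
time: 10.05
ee_pos: [0.4717, -0.2035, 0.1885]
orientation: [0.105, 1.568, -0.106]
contact_force: [0.4, 0.5, 7.3]
width: 0.108
```

Emit:
apply_moves:
  rows:
    - [0, 0.002, 0, 0, 0, 0, 0]
    - [0, 0.001, 0, 0, 0, 0, 0]

```text
time: 10.3
ee_pos: [0.4717, -0.2036, 0.1855]
orientation: [0.106, 1.568, -0.106]
contact_force: [-0.7, -0.3, 6.3]
width: 0.106
```

Emit:
apply_moves:
  rows:
    - [0, 0.002, 0, 0, 0, 0, 0]
    - [0, 0.002, 0, 0, 0, 0, 0]

```text
time: 10.55
ee_pos: [0.4721, -0.2038, 0.1822]
orientation: [0.105, 1.567, -0.106]
contact_force: [-0.2, -0.5, 9.7]
width: 0.106
```

Emit:
apply_moves:
  rows:
    - [0, 0.002, 0, 0, 0, 0, 0]
    - [0, 0.002, 0, 0, 0, 0, 0]

```text
time: 10.8
ee_pos: [0.4722, -0.2041, 0.1778]
orientation: [0.105, 1.566, -0.106]
contact_force: [1.9, -0.6, 4.1]
width: 0.108
```

Run:
```python
from m import *
s,p,d=show('w8')
save('w8c.png',cv2.resize(p[150:250,190:330],None,fx=5,fy=5,interpolation=2))
```

```text
10.8 pos [ 0.4722 -0.2041  0.1778] yaw 82.28 xax [ 0.0019 -0.001  -1.    ] F [ 1.9 -0.6  4.1] T [-0.32 -0.46 -0.01] w 10.0 q7 [ 0.12  0.39  0.24  1.99 -0.13  0.77  1.87]
```

View pics/w8c.png

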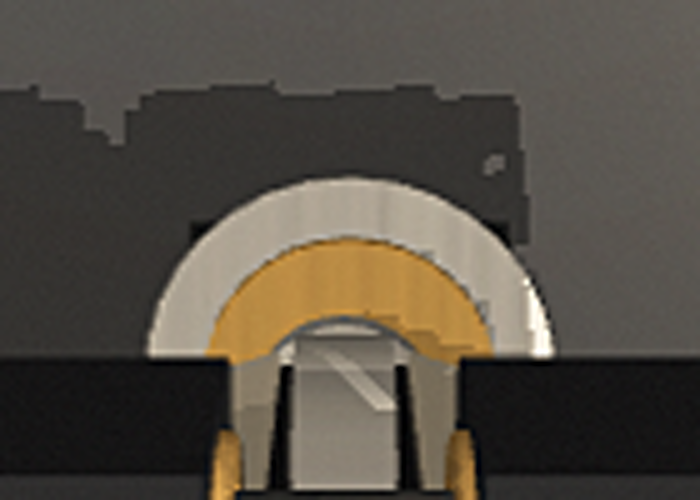

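The collar and bow look unchanged in the fingers, so there is no slip, and both pins are passed. On to home.

Emit:
apply_moves:
  rows:
    - [0, 0.002, 0, 0, 0, 0, 0]
    - [0, 0.002, 0, 0, 0, 0, 0]

```text
time: 11.1
ee_pos: [0.4722, -0.2035, 0.1735]
orientation: [0.105, 1.567, -0.106]
contact_force: [2.3, -1.1, 4.3]
width: 0.107
```

Emit:
apply_moves:
  rows:
    - [0, 0.002, 0, 0, 0, 0, 0]
    - [0, 0.001, 0, 0, 0, 0, 0]

```text
time: 11.35
ee_pos: [0.4721, -0.2033, 0.1703]
orientation: [0.105, 1.567, -0.105]
contact_force: [4.7, -0.4, 2.6]
width: 0.108
```

Emit:
apply_moves:
  rows:
    - [0, 0.001, 0, 0, 0, 0, 0]
    - [0, 0.001, 0, 0, 0, 0, 0]

```text
time: 11.6
ee_pos: [0.4722, -0.2034, 0.1695]
orientation: [0.106, 1.567, -0.105]
contact_force: [-2.2, 2.9, 29.9]
width: 0.106
```

Emit:
apply_moves:
  rows:
    - [0, -0.0005, 0, 0, 0, 0, 0]
    - [0, 0, 0, 0, 0, 0, 0]
    - [0, 0, 0, 0, 0, 0, 0]

```text
time: 11.98
ee_pos: [0.4721, -0.2033, 0.1697]
orientation: [0.105, 1.567, -0.105]
contact_force: [1.0, 0.1, 15.6]
width: 0.106
```

Run:
```python
from m import *
s,p,d=show('w9')
save('w9c.png',cv2.resize(p[150:250,190:330],None,fx=5,fy=5,interpolation=2))
R=Ro.from_rotvec(s['orientation']).as_matrix()
p,d=read_camera('scene');save('s9.png',cv2.resize(p[90:210,120:270],None,fx=5,fy=5,interpolation=2))
l=(pts('scene',d)-s['ee_pos'])@R*1000
P=pts('wrist',np.load('pics/w9.npy'),s);w=(P-s['ee_pos'])@R*1000
for v in range(208,226,2):print(v,w[v,258].round(1),P[v,258].round(4))
```

```text
11.97 pos [ 0.4721 -0.2033  0.1697] yaw 82.31 xax [ 0.0017  0.     -1.    ] F [ 1.   0.1 15.6] T [ 0.2  -0.36  0.03] w 9.7 q7 [ 0.12  0.4   0.23  2.   -0.13  0.75  1.88]
208 [ 75.5  -0.4 -15.8] [ 0.4565 -0.2016  0.0942]
210 [ 75.3  -0.4 -14.7] [ 0.4577 -0.2018  0.0944]
212 [ 75.4  -0.4 -13.4] [ 0.459  -0.202   0.0942]
214 [ 74.   -0.4 -12.6] [ 0.4597 -0.2021  0.0957]
216 [ 71.7  -0.4 -12.1] [ 0.4602 -0.2021  0.098 ]
218 [ 48.8  -0.4 -19. ] [ 0.4534 -0.2012  0.1209]
220 [ 47.2  -0.4 -18.5] [ 0.4539 -0.2013  0.1225]
222 [ 44.9  -0.4 -18.3] [ 0.454  -0.2013  0.1248]
224 [ 43.2  -0.4 -17.9] [ 0.4545 -0.2013  0.1265]
```

View pics/w9c.png

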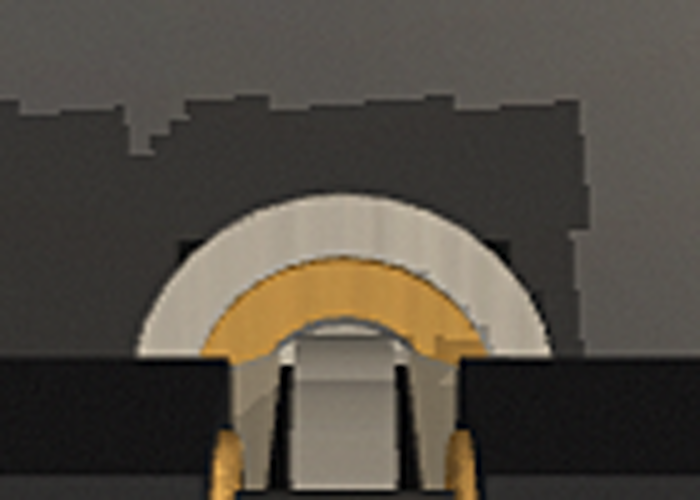

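View pics/s9.png

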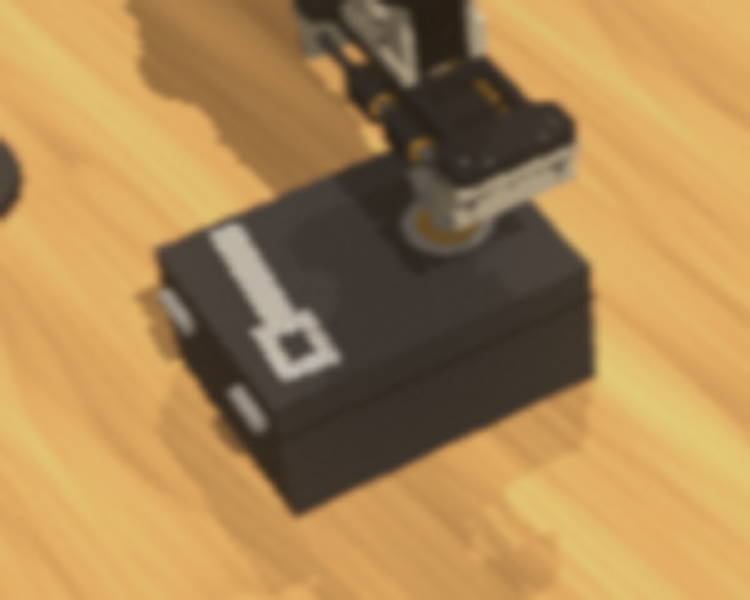

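Home: the collar top measures about 0.097 (lock face plus 4 mm), the force rises at the stop, and it was held for more than 0.3 s. Now I turn clockwise, which is +x about the downward tool axis.

Emit:
apply_moves:
  rows:
    - [0, 0, 0, 0, 8, 0, 0]
    - [0, 0, 0, 0, 8, 0, 0]
    - [0, 0, 0, 0, 8, 0, 0]
    - [0, 0, 0, 0, 8, 0, 0]

```text
time: 12.58
ee_pos: [0.4722, -0.2035, 0.1697]
orientation: [0.546, 1.499, -0.545]
contact_force: [0.9, 0.8, 14.4]
width: 0.106
```

Emit:
apply_moves:
  rows:
    - [0, 0, 0, 0, 8, 0, 0]
    - [0, 0, 0, 0, 8, 0, 0]
    - [0, 0, 0, 0, 8, 0, 0]
    - [0, 0, 0, 0, 0, 0, 0]

```text
time: 13.08
ee_pos: [0.4721, -0.2036, 0.1697]
orientation: [0.867, 1.39, -0.866]
contact_force: [1.0, 0.8, 16.5]
width: 0.106
```

Run:
```python
from m import *
s,p,d=show('w10')
save('w10c.png',cv2.resize(p[150:250,190:330],None,fx=5,fy=5,interpolation=2))
```

```text
13.07 pos [ 0.4721 -0.2036  0.1697] yaw 26.18 xax [ 1.5e-03 -2.0e-04 -1.0e+00] F [ 1.   0.8 16.5] T [-0.12 -0.23  0.05] w 9.7 q7 [-0.07  0.43  0.5   2.01 -0.29  0.77  1.06]
```

View pics/w10c.png

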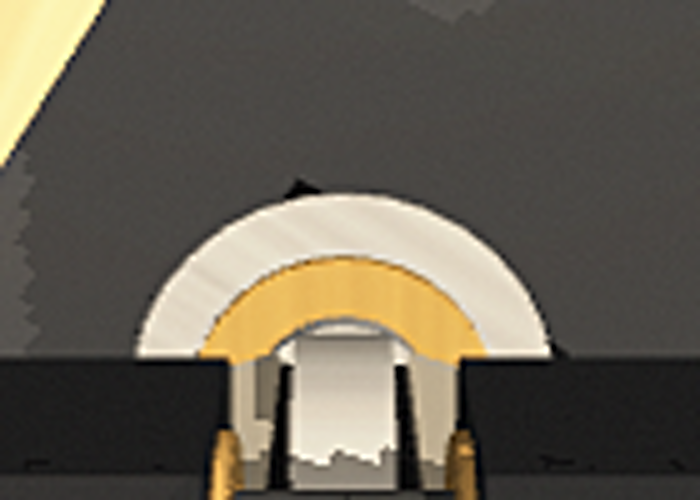

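The key stays aligned in the jaws, and the grain on the brass turns with it.

Emit:
apply_moves:
  rows:
    - [0, 0, 0, 0, 8, 0, 0]
    - [0, 0, 0, 0, 8, 0, 0]
    - [0, 0, 0, 0, 8, 0, 0]
    - [0, 0, 0, 0, 8, 0, 0]
    - [0, 0, 0, 0, 4, 0, 0]
    - [0, 0, 0, 0, 0, 0, 0]

```text
time: 13.88
ee_pos: [0.4718, -0.2037, 0.1697]
orientation: [1.334, 1.123, -1.333]
contact_force: [0.5, 1.2, 18.6]
width: 0.108
```

Run:
```python
from m import *
s,p,d=show('w11')
save('w11c.png',cv2.resize(p[150:250,190:330],None,fx=5,fy=5,interpolation=2))
```

```text
13.88 pos [ 0.4718 -0.2037  0.1697] yaw -9.77 xax [ 0.0011  0.     -1.    ] F [ 0.5  1.2 18.6] T [-0.1   0.06  0.11] w 9.9 q7 [-0.19  0.46  0.67  2.02 -0.4   0.79  0.55]
```

View pics/w11c.png

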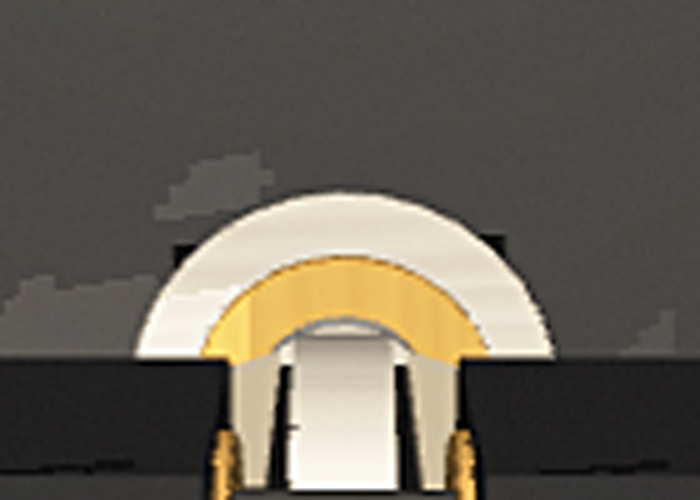

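Emit:
apply_moves:
  rows:
    - [0, 0, 0, 0, 2, 0, 0]
    - [0, 0, 0, 0, 0, 0, 0]
    - [0, 0, 0, 0, 0, 0, 0]
    - [0, 0, 0, 0, 0, 0, 0]

```text
time: 14.42
ee_pos: [0.4719, -0.2037, 0.1697]
orientation: [1.359, 1.105, -1.357]
contact_force: [0.6, -0.6, 18.5]
width: 0.103
```

Run:
```python
from m import *
s,p,d=show('w12');R=Ro.from_rotvec(s['orientation']).as_matrix()
P=pts('wrist',d,s)
for v in range(212,220,2):print(v,P[v,258].round(4))
p,d=read_camera('top');save('t12.png',p)
p,d=read_camera('scene');save('s12.png',p)
```

```text
14.43 pos [ 0.4719 -0.2037  0.1697] yaw -11.72 xax [ 1.3e-03  2.0e-04 -1.0e+00] F [ 0.6 -0.6 18.5] T [-0.04 -0.05  0.  ] w 9.5 q7 [-0.2   0.46  0.68  2.02 -0.41  0.79  0.52]
212 [ 0.4733 -0.1918  0.094 ]
214 [ 0.4732 -0.1925  0.0955]
216 [ 0.4731 -0.1932  0.0973]
218 [ 0.4745 -0.1862  0.1211]
```

View pics/t12.png

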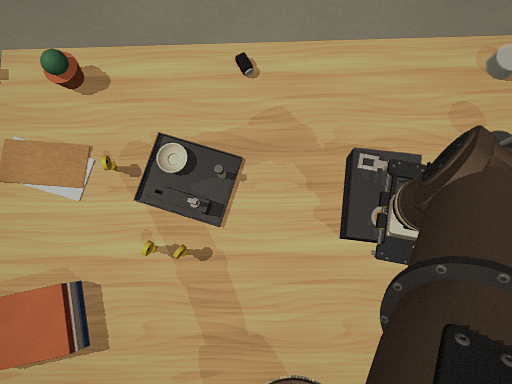

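View pics/s12.png

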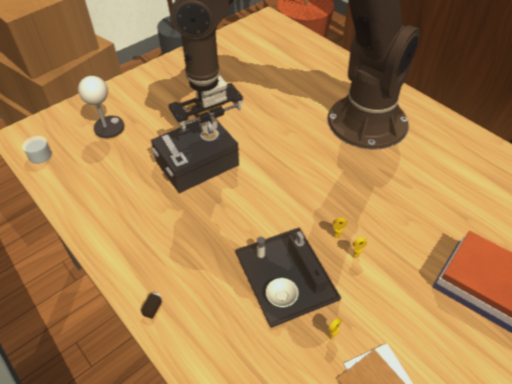

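Emit:
apply_moves:
  rows:
    - [0, 0, 0, 0, 0, 0, 0]
    - [0, 0, 0, 0, 0, 0, 0]

```text
time: 14.82
ee_pos: [0.4719, -0.2037, 0.1697]
orientation: [1.359, 1.105, -1.357]
contact_force: [0.8, 0.1, 17.7]
width: 0.108
```

Run:
```python
from m import *
for i in range(6):
    s=read_state();print(s['wrist_torque'].round(3),s['contact_force'].round(1));p,d=read_camera('wrist')
save('w13c.png',cv2.resize(p[150:250,190:330],None,fx=5,fy=5,interpolation=2))
```

```text
[-0.014 -0.062  0.099] [ 0.8  0.1 17.7]
[-0.079 -0.098  0.007] [ 0.4 -0.7 17.9]
[-0.099 -0.053  0.084] [ 1.  -0.2 17.8]
[-0.086 -0.035  0.078] [ 0.8 -0.6 17.8]
[-0.182 -0.047  0.059] [ 1.9  0.3 16.9]
[-0.102 -0.078  0.054] [ 0.7  0.5 17.5]
```

View pics/w13c.png

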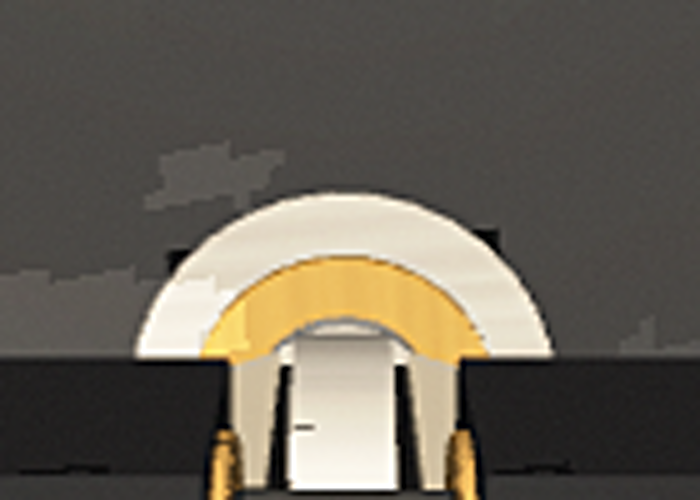

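The key is still flush between the pads and turned 94°. The wrist moment is noisy but always in the spring's sense, and the push is about 17 N down. Signing off.

```bash
python3 -c "
from cell import *
print(sign_off())"
```

```text
the job is handed in; nothing more can be done
None
```

I took the round-bow key from the rack and worked it past both lock pins at up to about 10 N. Its collar seated on the lock face, and I held it there unturned for over 0.3 s. I then turned it clockwise and handed in at about 15 s, still gripping the key. No verdict was reported.

**Last checks:**
- **Seating:** the collar's top measured about 0.097 m, which is the lock face plus 4 mm. A steady downward push of about 17 N holds it there.
- **Turn:** the gripper turned 94° (1.64 rad), so the lock should be at about 1.5 rad after the play. I could not read the plug angle directly. The key stayed flush between the pads.
- **Wrist moment:** it averaged about 0.06 N m. The readings were noisy (0.00 to 0.11), below the expected 0.11 at the stop but consistently in the spring's direction.
- **Grip:** 60 N on the 10 mm bow.
- **Other items:** the spare key, dish, lip balm and opener looked unmoved in the last top and scene pictures.

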